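# Run a thread ring gauge down a stud to the stop

## Task

Check the thread of the upright stud: lift the knurled ring gauge off its rubber pad, set it over the stud and screw it down clockwise (count the turns: it takes from about half a turn to one and a third) until you feel the resistance rise because it has come down on the stop collar. Leave it level and snug on the collar, so that the thread itself keeps it tight when you let go, but not overtightened; leave the other things alone.

Things in the scene. Friction and masses are not known exactly. Their poses are not given: they have to be found in the camera images.
- gauge_mid (a point): Loose steel ring gauge: thick ring with knurled side, 48 mm outside diameter, 32 mm high, bore 32 mm, 0.2 kg, standing on a rubber pad. This point is its centre, half-way up (16 mm over its underside); z along its axis, up. Grip it across the outside. Four short lugs in its lower third (its thread) reach inward to 12 mm from the axis.
- rest: Fixed black rubber pad, 85 x 85 x 12 mm, on which the gauge stands at first. Origin: centre of its underside, on the bench.
- stud_tip (a point): Top centre of the fixed upright steel stud, 71 mm above the bench; z up. Its top 14 mm is a plain pilot, 21.6 mm in diameter, the last 7 mm tapered to 10 mm, which centres the ring. The thread below is 30 mm across, so the bore has 1 mm of play all round.
- stud: Square dark steel block 90 x 90 x 30 mm, fixed, that carries the stud; origin: centre of its underside. The stud has a coarse, oiled, right-handed thread that ends 56 mm above the bench and advances 12 mm a turn. Set over the stud the gauge rests on the thread's end, its underside 46 to 55 mm above the bench; turned clockwise from above it runs down, and stays where it is left.
- collar: Aluminium stop collar, 54 x 4 mm, round the stud on the block; origin under its centre. In it stands a stiff sleeve, 42 mm across; its flat top (the stop) is 38 to 42 mm above the bench, set anew each time, not measured. The gauge turns almost freely (under 0.05 N m, 0.4 to 1.3 turns) until it meets it; then torque climbs within 0.4 rad. Snug: 10 to 40 N on the sleeve (0.06 to 0.25 N m); more mars it.
- spanner: Bystander: loose open-ended steel spanner lying on the bench; leave alone.
- oil_jar: Bystander: loose amber glass jar with black lid, 52 mm diameter, 75 mm high; leave alone.
- washer: Bystander: loose plain flat steel spacer ring, 40 mm outside diameter, 8 mm high, smaller and flatter than the gauge; leave alone.
Things that resemble listed ones, but are neither listed nor needed, are in the scene too. There is more than one size of the part that bears gauge_mid; the job needs the middle-sized.

How it is judged:
By the outcome, as a careful person would: the job done as asked, in the order asked, and still so for the second after the job is handed in, with the robot touching nothing.
It also fails if it takes over 72 s, if anything falls off the work surface, if the arm or the gripper's body presses on something with over 40 N, if the wrist force passes 120 N, or if a joint passes its speed limit or range.

## Robot

A 6-joint arm with a two-finger parallel gripper is mounted at the origin on the work surface. World frame = base frame: x ahead of the robot, y to its left, z up, the work surface at z = 0. Lengths are in mm, angles in rad, forces in N, time in s.
With the tool pointing down it reaches from about 350 to 775 mm from the base axis. Payload 7.3 kg.
Tool frame: the origin (TCP) lies at the very end of the fingers, on their centre line; the grasp point (between the pads) lies 19 mm behind it (robot.grip_depth is the x of the grasp point in the tool frame, in mm); x points along the fingers, z is the direction in which the jaws open and shut, and the axes are right-handed (so a half turn about x gives the same grasp; the last joint's range is limited). The gripper opens to 92 mm and grips with 3 to 60 N. Pads are 19 mm wide; open, the fingers measure 130 mm over their backs; the gripper's body (75 mm by 190 mm) begins 47 mm behind the grasp point.
Start: joints at [-0.146, 0.342, 1.524, -0, 1.275, -0.146], TCP at [525.019, 0.019, 226.741] pointing down, gripper open.
Joint ranges: [-2.53, 2.53], [-0.77, 2.02], [0.04, 2.7], [-1, 4.14], [0.28, 2.66], [-3.11, 3.11]. Speed limits (rad/s): [2.57, 2.57, 3.14, 3.14, 3.14, 3.14].

## Interface

Orientations are given as a unit quaternion [x, y, z, w].
In Python, from cell import robot gives the robot as it stands.
- The arm moves only by the tool apply_moves, never from a script. Its argument "steps" is a list of rows, each a list of 3 entries, a list of its own where there are three numbers: the shift along the world's x, y, z in m, then the turn, a rotation vector about the world's x, y, z in degrees, then the finger opening in m, from 0 to 0.0918. In form: [[[x, y, z], [ax, ay, az], fingers], ...]. A call has exactly 10 rows; each row shifts and turns the pose as measured when the row begins; what a row does not reach is not made up. A row lasts 1/10 s, in which the tool goes at most 50 mm and 8.59 degrees, less where a joint would pass 70% of its speed; a pose out of reach is approached as far as the arm can. A call is refused whole if a number of a shift passes 0.05 or a number of a turn 8.59, either way. A call with a gripper value outside its range is refused whole. The fingers move at their own pace and stop on an object; "force" is the grip in N (left out, the last holds). Time passes only in rows, so rows that do not move let the fingers close, or fill a call up. It gives the time, the measured TCP pose, the force and the opening at its end, in the units of the state.
- robot.get_obs(): the state, without advancing time (a new reading comes with each control period).
- robot.capture(name): name is "scene" or "side" or "wrist"; returns a dict with "frame" (420x560x3 uint8, red, green, blue), "camera_matrix" (3x3 intrinsics, pixels), "k1" (the pictures are not rectified: a ray, as slopes to the right and down, at radius r is drawn at 1 + k1 r^2 times it, then the intrinsics apply), "pose" (4x4, takes a point from camera to world coordinates). Camera axes: x right, y down, z forward; pixel columns grow to the right and rows downward; lengths in mm; the calibration is good to about 2 mm. A picture is of the moment at which its call begins. There is no depth.
- robot.job_done(): hands the job in, once; it reports no verdict.
The state is a dict: "time_s": time; "joints": joint angles; "joint_velocities": joint speeds; "effort": joint torques, N m; "eef_pos": TCP position; "tcp_rot": TCP orientation; "wrist_force": force on the tool from outside, world axes, zero at the start; "wrist_torque": the same for the moment, N m; "width": finger opening in mm.
Only numpy, scipy, OpenCV 4.12 (cv2) and the standard library are available. Lean on these libraries where they do the work, as an engineer would, in place of code of your own. Each camera call takes 0.05 s, during which the arm holds its last target. There are 200 camera calls.

## Working session

There is one attempt and no reset: what is moved stays moved. The work goes in short steps, Python scripts to look and compute and a tool call to move; the robot and the scene stay as the last step left them, time stands still between calls to the robot, and variables do not carry over. Pictures are saved under pics/ and viewed, about 8 in all and at most 12, crops included, and the job is handed in when it is done.

Besides the shell and the picture viewer there is one more tool, called after "Emit:" as name(argument=value, ...), one argument or row to a line, values as JSON. apply_moves: Moves the arm, as the interface text tells. Its arguments: {"type":"object","properties":{"steps":{"type":"array"},"force":{"type":"number"}},"required":["steps"]}

```bash
ls; mkdir -p pics; cat > h.py <<'E'
import numpy as np, cv2
from cell import robot
def cap(n,f):
    c=robot.capture(n); cv2.imwrite(f'pics/{f}.png',c['frame'][:,:,::-1]); np.savez(f'pics/{f}.npz',K=c['camera_matrix'],k1=c['k1'],P=c['pose']); return c
def ray(f,u,v):
    d=np.load(f'pics/{f}.npz'); k=float(d['k1'])
    K=d['K'];p=cv2.undistortPoints(np.array([[[u,v]]],float),K,np.array([k,0,0,0.]))[0,0]
    # newton refine
    q=np.array([(u-K[0,2])/K[0,0],(v-K[1,2])/K[1,1]]);s=q.copy()
    for _ in range(30): s=q/(1+k*(s@s))
    P=d['P'];return P[:3,3],P[:3,:3]@np.array([s[0],s[1],1])
def plane(f,u,v,z):
    o,r=ray(f,u,v);return o+r*(z-o[2])/r[2]
def proj(f,X):
    d=np.load(f'pics/{f}.npz');P=d['P'];x=P[:3,:3].T@(np.array(X,float)-P[:3,3]);s=x[:2]/x[2];s=s*(1+float(d['k1'])*(s@s));return (d['K']@[s[0],s[1],1])[:2]
E
python3 - <<'E'
from h import *
a=[cap(n,n+'0')['frame'] for n in('scene','side','wrist')]
o=robot.get_obs();print(o)
for n in('scene0','side0','wrist0'):
    d=np.load(f'pics/{n}.npz');print(d['K'][0],d['k1'],d['P'].round(2))
cv2.imwrite('pics/two.png',np.vstack([np.hstack([cv2.resize(a[0],(400,300)),cv2.resize(a[1],(400,300))]),np.hstack([cv2.resize(a[2],(400,300)),np.zeros((300,400,3),np.uint8)])])[:,:,::-1])
E
```

```text
pics
{'time_s': 0.15, 'joints': array([-1.46024062e-01,  3.42536528e-01,  1.52479138e+00,  1.74169116e-05,
        1.27542139e+00, -1.46010566e-01]), 'joint_velocities': array([-0.00025021, -0.00345489, -0.00123988, -0.00011576, -0.00101435,
       -0.00090516]), 'effort': array([ 7.52666965e-04, -4.31470585e+01, -2.44352603e+01,  7.18239485e-02,
        5.38185902e-02, -1.32920518e-04]), 'eef_pos': array([5.24691167e+02, 6.04035114e-02, 2.26220363e+02]), 'tcp_rot': array([7.18943616e-05, 7.07510388e-01, 5.87595256e-05, 7.06702937e-01]), 'wrist_force': array([0.77775988, 0.28869248, 0.39090187]), 'wrist_torque': array([ 0.00537413, -0.00160492, -0.05214406]), 'width': 92.17594013308909}
[487.6125907    0.         273.53759669] -0.015299387977918267 [[-7.70000e-01  3.80000e-01 -5.20000e-01  1.21788e+03]
 [ 6.40000e-01  4.60000e-01 -6.20000e-01  7.71370e+02]
 [ 1.00000e-02 -8.10000e-01 -5.90000e-01  7.82570e+02]
 [ 0.00000e+00  0.00000e+00  0.00000e+00  1.00000e+00]]
[511.66883327   0.         283.50614725] -0.15047725613733315 [[ 9.8000e-01 -1.6000e-01  1.5000e-01  4.4515e+02]
 [-2.1000e-01 -7.6000e-01  6.1000e-01 -6.4268e+02]
 [ 2.0000e-02 -6.2000e-01 -7.8000e-01  9.2407e+02]
 [ 0.0000e+00  0.0000e+00  0.0000e+00  1.0000e+00]]
[308.77610125   0.         281.35813674] -0.07026830458815295 [[ 1.0000e+00  0.0000e+00 -0.0000e+00  5.2522e+02]
 [ 0.0000e+00 -9.5000e-01 -3.0000e-01  8.0150e+01]
 [-0.0000e+00  3.0000e-01 -9.5000e-01  3.8472e+02]
 [ 0.0000e+00  0.0000e+00  0.0000e+00  1.0000e+00]]
```

View pics/scene0.png

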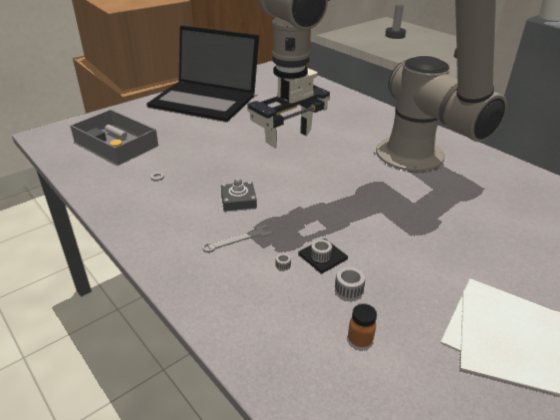

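View pics/side0.png

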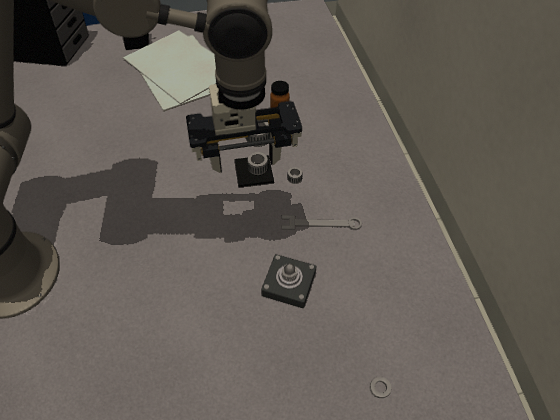

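Scene view: the candidates are the ring on the black pad (322,250), a small ring (283,261), a large ring (350,283), and the flat washer (157,176). By description I choose the mid ring on the pad. The stud is at (238,185), and at (290,275) in the side view.

```bash
python3 - <<'E'
from h import *
s=cv2.imread('pics/scene0.png');d=cv2.imread('pics/side0.png')
def c(i,x,y,w=40,h=30,k=5): 
    return cv2.resize(i[y-h:y+h,x-w:x+w],None,fx=k,fy=k,interpolation=cv2.INTER_CUBIC)
cv2.imwrite('pics/crop.png',np.vstack([np.hstack([c(s,322,252),c(d,258,165)]),np.hstack([c(s,238,190),c(d,290,278)])]))
def tri(u1,u2):
    o1,r1=ray('scene0',*u1);o2,r2=ray('side0',*u2)
    A=np.stack([r1,-r2],1);t=np.linalg.lstsq(A,o2-o1,rcond=None)[0];p,q=o1+r1*t[0],o2+r2*t[1];return ((p+q)/2).round(1),np.linalg.norm(p-q).round(1)
print('gauge top',tri((321,244),(258,158)),plane('scene0',321,244,44),plane('side0',258,158,44))
print('tip',tri((238,181),(290,267)),plane('scene0',238,181,71),plane('side0',290,267,71))
for n,u in(('small',(283,261)),('large',(350,283)),('jar',(362,330)),('span',(265,231)),('span2',(208,247))): print(n,plane('scene0',*u,10).round())
E
```

```text
gauge top (array([576. , 177.5,  48. ]), np.float64(3.7)) [570.43815562 174.64047003  44.        ] [577.98178313 179.752538    44.        ]
tip (array([ 580.9, -139. ,   66.4]), np.float64(3.6)) [ 583.24844864 -132.57276026   71.        ] [ 581.62904428 -142.7277554    71.        ]
small [653. 135.  10.]
large [585. 285.  10.]
jar [664. 391.  10.]
span [615.  21.  10.]
span2 [760. -19.  10.]
```

View pics/crop.png

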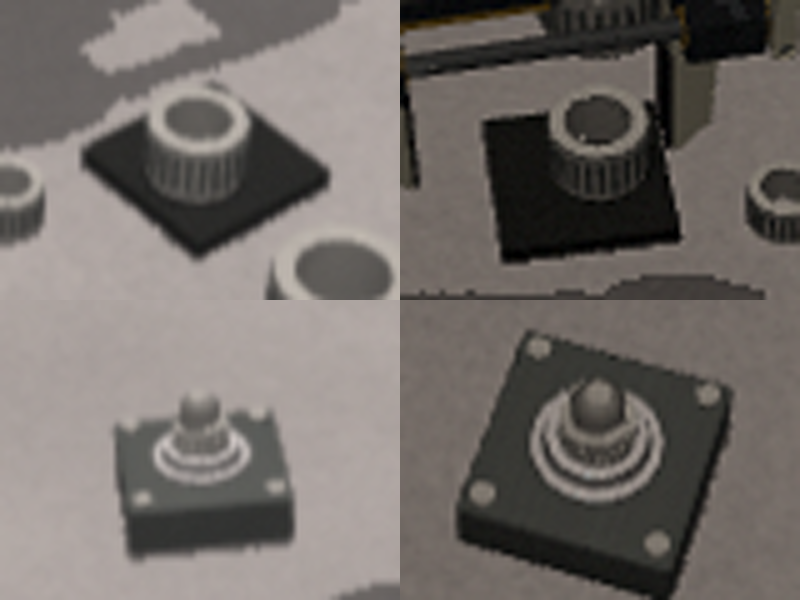

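The crop confirms the choice: the mid ring stands on the pad, top centre at scene ≈(321.6,245.6) and side ≈(258,159.4), or world ≈(574,177). The stud tip is at scene ≈(238,179) and side ≈(290,264). Next I go over the gauge for a wrist view.

Emit:
apply_moves(
  steps=[
    [[0.005,0.018,-0.007],[0,0,0],0.09],
    [[0.005,0.018,-0.007],[0,0,0],0.09],
    [[0.005,0.018,-0.007],[0,0,0],0.09],
    [[0.005,0.018,-0.007],[0,0,0],0.09],
    [[0.005,0.018,-0.007],[0,0,0],0.09],
    [[0.005,0.018,-0.007],[0,0,0],0.09],
    [[0.005,0.018,-0.007],[0,0,0],0.09],
    [[0.005,0.018,-0.007],[0,0,0],0.09],
    [[0.005,0.018,-0.007],[0,0,0],0.09],
    [[0.005,0.015,-0.007],[0,0,0],0.09],
  ],
  force=30,
)

```text
time_s: 1.15
eef_pos: [574.8, 181.7, 151.4]
tcp_rot: [0.001, 0.709, -0.002, 0.705]
wrist_force: [-0.3, 0.0, 0.2]
width: 90.2
```

```bash
python3 - <<'E'
from h import *
cap('wrist','w1');o=robot.get_obs();print(o['eef_pos'],o['joints'],o['tcp_rot'])
im=cv2.imread('pics/w1.png')
p=proj('w1',[575,177,44]);print(p)
np.set_printoptions(suppress=True);print(plane('w1',*p,44), np.load('pics/w1.npz')['P'].round(2))
E
```

```text
[574.70525004 183.67157829 150.04134466] [1.81843521e-01 5.53458539e-01 1.40161031e+00 1.05446314e-03
 1.19317066e+00 1.84574431e-01] [ 0.00101628  0.70947566 -0.00119198  0.7047282 ]
[281.70280929 211.57683209]
[575. 177.  44.] [[  1.    -0.    -0.01 576.34]
 [ -0.    -0.95  -0.3  262.01]
 [ -0.01   0.3   -0.95 309.91]
 [  0.     0.     0.     1.  ]]
```

View pics/w1.png

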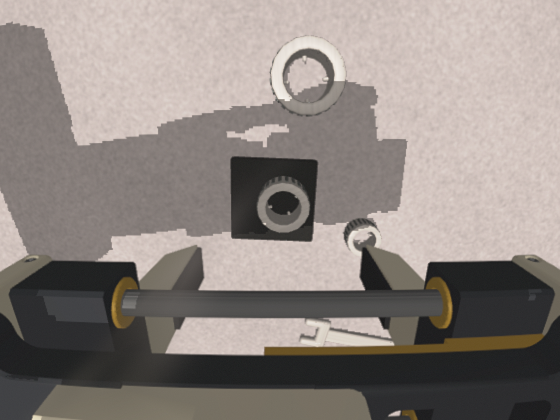

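```bash
python3 - <<'E'
from h import *
im=cv2.imread('pics/w1.png');g=cv2.cvtColor(im,6)[160:240,234:315]
m=(g>55).astype(np.uint8);n,l,s,c=cv2.connectedComponentsWithStats(m);i=1+np.argmax(s[1:,4]);print(s[i]+[234,160,0,0,0])
k=(l==i)
for r in range(15,80,6): x=np.where(k[r])[0];print(r+160,(x.min()+234,x.max()+234) if len(x) else '')
for u,v in((283,206),(283,207)): print(plane('w1',u,v,44))
for u,v in((257,207),(309.5,207),(283,233)): print(plane('w1',u,v,44))
cv2.imwrite('pics/w1c.png',cv2.resize(im[160:250,225:325],None,fx=6,fy=6,interpolation=2))
E
```

```text
[ 256  176   54   58 1857]
175 
181 (np.int64(268), np.int64(297))
187 (np.int64(263), np.int64(302))
193 (np.int64(259), np.int64(306))
199 (np.int64(258), np.int64(308))
205 (np.int64(256), np.int64(309))
211 (np.int64(257), np.int64(309))
217 (np.int64(259), np.int64(307))
223 (np.int64(262), np.int64(303))
229 (np.int64(269), np.int64(297))
235 
[576.18313927 182.261193    44.        ]
[576.18128422 181.32172846  44.        ]
[552.76407703 181.3699921   44.        ]
[600.03238572 181.27496167  44.        ]
[576.13247211 156.20347966  44.        ]
```

View pics/w1c.png

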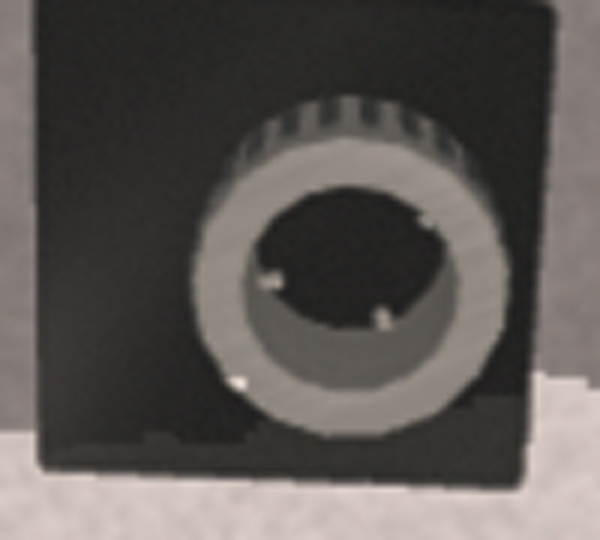

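The crop shows the gauge's top ring centred at full-frame ≈(283.4,207.8), which is world (576.5,180.6), with bore lugs visible. Next I descend around it.

Emit:
apply_moves(
  steps=[
    [[0.002,-0.003,-0.015],[0,-0.3,0],0.0918],
    [[0,0,-0.017],[0,0,0],0.0918],
    [[0,0,-0.017],[0,0,0],0.0918],
    [[0,0,-0.017],[0,0,0],0.0918],
    [[0,0,-0.017],[0,0,0],0.0918],
    [[0,0,-0.016],[0,0,0],0.0918],
    [[0,0,-0.012],[0,0,0],0.0918],
    [[0,0,-0.008],[0,0,0],0.0918],
    [[0,0,-0.003],[0,0,0],0.0918],
    [[0,0,0],[0,0,0],0.0918],
  ],
)

```text
time_s: 2.2
eef_pos: [577.1, 179.7, 22.5]
tcp_rot: [-0.0, 0.708, -0.001, 0.706]
wrist_force: [-0.1, 0.5, 0.6]
width: 91.9
```

```bash
python3 - <<'E'
from h import *
o=robot.get_obs();print(o['eef_pos'],o['tcp_rot'],o['wrist_force'],o['width'])
E
```

```text
[577.05973573 179.66887318  22.45027936] [-8.00852679e-05  7.07792818e-01 -1.11318404e-03  7.06419197e-01] [-0.07739058  0.45704563  0.62934339] 91.8711074771596
```

Emit:
apply_moves(
  steps=[
    [[0,0.001,-0.004],[0,-0.1,0],0.0918],
    [[0,0,-0.001],[0,0,0],0.0918],
    [[0,0,0],[0,0,0],0.07],
    [[0,0,0],[0,0,0],0.055],
    [[0,0,0],[0,0,0],0.05],
    [[0,0,0],[0,0,0],0.045],
    [[0,0,0],[0,0,0],0.04],
    [[0,0,0],[0,0,0],0.04],
    [[0,0,0],[0,0,0],0.04],
    [[0,0,0],[0,0,0],0.04],
  ],
  force=35,
)

```text
time_s: 3.2
eef_pos: [578.5, 181.1, 19.7]
tcp_rot: [0.0, 0.706, -0.001, 0.709]
wrist_force: [-0.6, -0.4, -0.1]
width: 46.5
```

```bash
python3 - <<'E'
from h import *
o=robot.get_obs();print(o['eef_pos'],o['tcp_rot'],o['wrist_force'],o['wrist_torque'],o['width'])
E
```

```text
[578.46302965 181.13125942  19.66948819] [ 1.35989551e-04  7.05651024e-01 -7.73474663e-04  7.08559112e-01] [-0.61388212 -0.35931612 -0.14360648] [-0.01067827  0.07745758 -0.01238786] 46.48345088611542
```

Gripped (46.5 mm). Lifting, then carrying with a counter-clockwise pre-turn so the last joint has room for the clockwise screwing.

Emit:
apply_moves(
  steps=[
    [[0,0,0.02],[0,0,0],0.04],
    [[0,0,0.03],[0,0.1,0],0.04],
    [[0,-0.01,0.03],[0,0,8.5],0.04],
    [[0,-0.01,0.03],[0,0,8.5],0.04],
    [[0,-0.01,0.02],[0,0,8.5],0.04],
    [[0,-0.01,0],[0,0,8.5],0.04],
    [[0,-0.01,0],[0,0,8.5],0.04],
    [[0,-0.01,0],[0,0,8.5],0.04],
    [[0,-0.01,0],[0,0,8.5],0.04],
    [[0,-0.01,0],[0,0,8.5],0.04],
  ],
)

```text
time_s: 4.2
eef_pos: [575.1, 98.9, 151.6]
tcp_rot: [-0.403, 0.583, 0.398, 0.583]
wrist_force: [0.9, 0.5, -1.1]
width: 46.9
```

Emit:
apply_moves(
  steps=[
    [[0,-0.016,0],[0,0,8.5],0.04],
    [[0,-0.016,0],[0,0,8.5],0.04],
    [[0,-0.016,0],[0,0,8.5],0.04],
    [[0,-0.016,0],[0,0,8.5],0.04],
    [[0,-0.016,0],[0,0,8.5],0.04],
    [[0,-0.016,0],[0,0,8.5],0.04],
    [[0,-0.016,0],[0,0,8.5],0.04],
    [[0,-0.016,0],[0,0,8.5],0.04],
    [[0,-0.016,0],[0,0,8.5],0.04],
    [[0,-0.01,0],[0,0,8],0.04],
  ],
)

```text
time_s: 5.2
eef_pos: [571.9, -61.0, 147.9]
tcp_rot: [0.69, -0.156, -0.689, -0.155]
wrist_force: [-0.2, -0.4, -2.3]
width: 46.8
```

```bash
cat >> h.py <<'E'
from scipy.spatial.transform import Rotation as R
np.set_printoptions(suppress=True,precision=3)
def st():
    o=robot.get_obs();m=R.from_quat(o['tcp_rot']).as_matrix()
    t=np.degrees(np.cross(m[:,0],[0,0,-1]))  # rotvec to make vertical
    print('t',round(o['time_s'],2),'pos',o['eef_pos'].round(2),'fix_tilt',t.round(2),'jawdir',np.degrees(np.arctan2(m[1,2],m[0,2])).round(2),'j',o['joints'].round(2),'F',o['wrist_force'].round(2),'T',o['wrist_torque'].round(3),'w',o['width'].round(2));return o
E
python3 - <<'E'
from h import *
st();cap('wrist','w2')
E
```

```text
Traceback (most recent call last):
  File "h.py", line 21, in st
    print('t',round(o['time_s'],2),'pos',o['eef_pos'].round(2),'fix_tilt',t.round(2),'jawdir',np.degrees(np.arctan2(m[1,2],m[0,2])).round(2),'j',o['joints'].round(2),'F',o['wrist_force'].round(2),'T',o['wrist_torque'].round(3),'w',o['width'].round(2));return o
                                                                                                                                                                                                                                       ^^^^^^^^^^^^^^^^
AttributeError: 'float' object has no attribute 'round'
```

```bash
sed -i "s/o\['width'\].round(2)/round(float(o['width']),2)/" h.py
python3 - <<'E'
from h import *
st();cap('wrist','w2');print(proj('w2',[582,-138,71]))
E
```

```text
t 5.2 pos [571.85 -60.98 147.88] fix_tilt [0.06 0.05 0.  ] jawdir 154.59 j [-0.24  0.5   1.5  -0.    1.14 -2.94] F [-0.21 -0.4  -2.27] T [ 0.182  0.098 -0.003] w 46.81
[225.921 136.006]
```

View pics/w2.png

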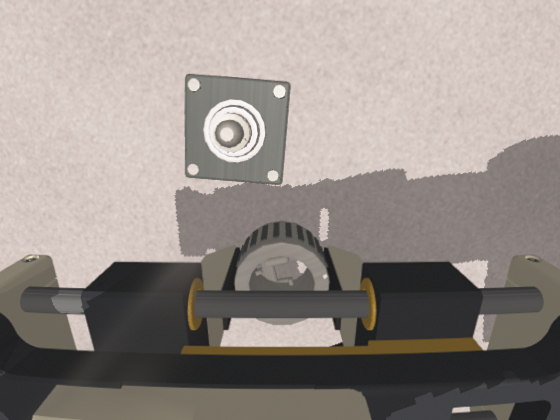

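w2: stud at ≈(230,133), collar ring centred at ≈(234,131), block corners visible, ring held level between the fingers at ≈(283,275). Next I measure the stud axis.

```bash
python3 - <<'E'
from h import *
im=cv2.imread('pics/w2.png');g=cv2.cvtColor(im,6)
# block outline
m=(g<130).astype(np.uint8);m[188:]=0;n,l,s,c=cv2.connectedComponentsWithStats(m);i=1+np.argmax(s[1:,4])
cs,_=cv2.findContours((l==i).astype(np.uint8),0,2);r=cv2.minAreaRect(cs[0]);print('block',r,plane('w2',*r[0],30))
ap=cv2.approxPolyDP(cs[0],6,True)[:,0];print(ap.tolist(),np.mean([plane('w2',*p,30) for p in ap],0))
print([plane('w2',*c,30)[:2].round(1).tolist() for c in ((194,85.5),(279.5,91),(193,170),(273,176))],'bolts')
# collar ring (bright component)
b=(g>205).astype(np.uint8);b[:98]=0;b[166:]=0;b[:,:201]=0;b[:,268:]=0
n,l,s,c=cv2.connectedComponentsWithStats(b)
for k in range(1,n):
    if s[k,4]>30:
        print(s[k]);
        cs,_=cv2.findContours((l==k).astype(np.uint8),0,2);e=cv2.fitEllipse(cs[0]) if len(cs[0])>5 else None;print(e, [plane('w2',*e[0],z)[:2] for z in(34,40,71)] if e else'')
cv2.imwrite('pics/w2c.png',np.hstack([cv2.resize(im[95:170,195:275],None,fx=5,fy=5,interpolation=2),cv2.resize(im[215:330,220:345],(400,375))]))
E
```

```text
block ((233.4735107421875, 131.3441162109375), (104.99752044677734, 108.90902709960938), 4.398705005645752) [ 581.892 -139.298   30.   ]
[[186, 75], [186, 176], [247, 187], [280, 183], [289, 84]] [ 583.339 -128.977   30.   ]
[[594.4, -187.8], [531.2, -152.2], [631.2, -125.0], [567.9, -88.7]] bolts
[ 204  100   61   62 1892]
((233.9873809814453, 130.3430938720703), (59.49260711669922, 61.83479309082031), 154.7923583984375) [array([ 580.455, -139.782]), array([ 579.508, -139.663]), array([ 574.613, -139.045])]
[220 128  13  13 138]
((226.43516540527344, 133.7361297607422), (12.35707950592041, 13.256109237670898), 140.52163696289062) [array([ 587.691, -140.082]), array([ 586.585, -139.956]), array([ 580.867, -139.304])]
```

View pics/w2c.png

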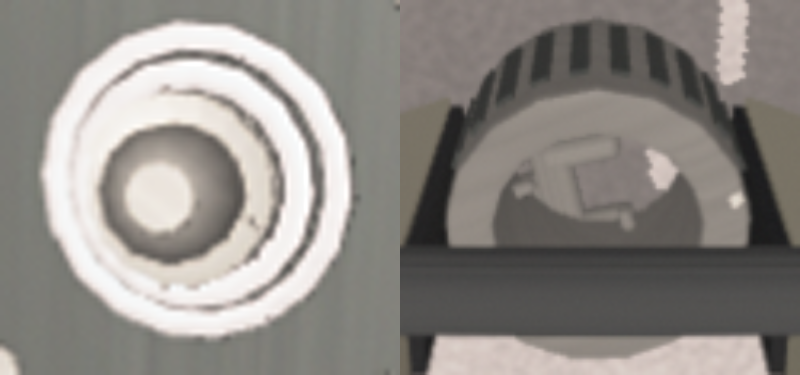

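```bash
python3 - <<'E'
from h import *
for z in (169,172,175): print([plane('w2',*c,z)[:2] for c in((281.9,283.8),(281.9,243.2),(281.9,324.5),(235,283.8),(328.7,283.8))])
E
```

```text
[array([572.634, -59.983]), array([563.059, -80.191]), array([583.282, -37.508]), array([594.179, -70.106]), array([551.203, -49.758])]
[array([571.866, -61.606]), array([562.5  , -81.373]), array([582.281, -39.62 ]), array([592.941, -71.508]), array([550.903, -51.603])]
[array([571.098, -63.228]), array([561.941, -82.554]), array([581.281, -41.733]), array([591.703, -72.909]), array([550.602, -53.449])]
```

The gauge axis coincides with the TCP to within about 1 mm. Three cues (collar, tip, bolts) put the stud axis at (580.8,-139.3). Next I move over it.

Emit:
apply_moves(
  steps=[
    [[0.001,-0.01,-0.005],[0,0,-5],0.04],
    [[0.001,-0.01,-0.005],[0,0,-5],0.04],
    [[0.001,-0.01,-0.005],[0,0,0],0.04],
    [[0.001,-0.01,-0.005],[0,0,0],0.04],
    [[0.001,-0.01,-0.005],[0,0,0],0.04],
    [[0.001,-0.01,-0.005],[0,0,0],0.04],
    [[0.001,-0.01,-0.005],[0,0,0],0.04],
    [[0.001,-0.005,-0.005],[0,0,0],0.04],
    [[0.001,-0.003,0],[0,0,0],0.04],
    [[0,0,0],[0,0,0],0.04],
  ],
)

```text
time_s: 6.25
eef_pos: [580.7, -144.6, 103.7]
tcp_rot: [-0.673, 0.217, 0.674, 0.216]
wrist_force: [0.3, 1.1, -2.2]
width: 46.9
```

```bash
python3 - <<'E'
from h import *
st()
E
```

```text
t 6.25 pos [ 580.67 -144.56  103.65] fix_tilt [ 0.02 -0.1   0.  ] jawdir 144.34 j [-0.37  0.59  1.48 -0.    1.08 -2.89] F [ 0.35  1.12 -2.21] T [0.167 0.004 0.002] w 46.87
```

Emit:
apply_moves(
  steps=[
    [[0,0.005,0],[0,-0.1,0],0.04],
    [[0,0,0],[0,0,0],0.04],
    [[0,0,-0.006],[0,0,0],0.04],
    [[0,0,-0.006],[0,0,0],0.04],
    [[0,0,-0.005],[0,0,0],0.04],
    [[0,0,-0.004],[0,0,0],0.04],
    [[0,0,-0.004],[0,0,0],0.04],
    [[0,0,-0.003],[0,0,0],0.04],
    [[0,0,0],[0,0,0],0.04],
    [[0,0,0],[0,0,0],0.04],
  ],
)

```text
time_s: 7.25
eef_pos: [580.7, -137.5, 73.4]
tcp_rot: [0.673, -0.216, -0.673, -0.216]
wrist_force: [-0.0, -0.6, -1.8]
width: 47.0
```

```bash
python3 - <<'E'
from h import *
st();a=cap('scene','s3')['frame'];b=cap('side','d3')['frame'];w=cap('wrist','w3')['frame']
def c(i,x,y,wd=50,h=37): return cv2.resize(i[y-h:y+h,x-wd:x+wd],(400,300),interpolation=2)
p=proj('s3',[581,-139,75]).astype(int);q=proj('d3',[581,-139,75]).astype(int)
cv2.imwrite('pics/c3.png',np.hstack([c(a,*p),c(b,*q)])[:,:,::-1])
E
```

```text
t 7.25 pos [ 580.67 -137.51   73.38] fix_tilt [-0.01  0.01  0.  ] jawdir 144.44 j [-0.36  0.62  1.51  0.    1.01 -2.88] F [-0.05 -0.61 -1.78] T [ 0.177  0.006 -0.029] w 47.0
```

View pics/c3.png

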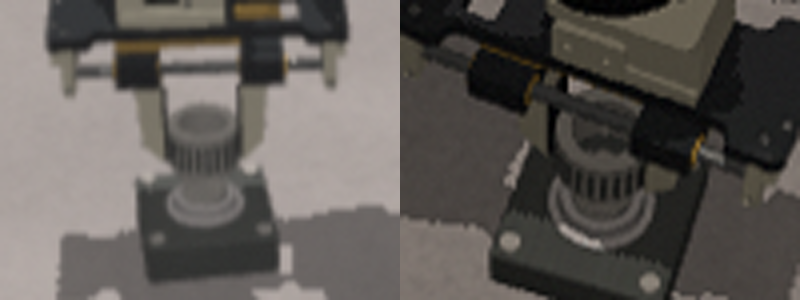

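c3: the ring is over the tip of the stud, level, with clear air above the collar. No contact force yet. I'll nudge y and lower slowly.

Emit:
apply_moves(
  steps=[
    [[0,-0.0015,0],[0,0,0],0.04],
    [[0,0,0],[0,0,0],0.04],
    [[0,0,-0.002],[0,0,0],0.04],
    [[0,0,-0.002],[0,0,0],0.04],
    [[0,0,-0.002],[0,0,0],0.04],
    [[0,0,-0.002],[0,0,0],0.04],
    [[0,0,-0.001],[0,0,0],0.04],
    [[0,0,-0.001],[0,0,0],0.04],
    [[0,0,0],[0,0,0],0.04],
    [[0,0,0],[0,0,0],0.04],
  ],
)

```text
time_s: 8.4
eef_pos: [580.9, -139.2, 63.0]
tcp_rot: [0.674, -0.216, -0.673, -0.216]
wrist_force: [0.4, -0.4, -1.7]
width: 46.4
```

```bash
python3 - <<'E'
from h import *
st()
E
```

```text
t 8.4 pos [ 580.92 -139.23   63.03] fix_tilt [0.01 0.07 0.  ] jawdir 144.44 j [-0.36  0.64  1.52  0.    0.98 -2.88] F [ 0.36 -0.35 -1.65] T [ 0.143  0.056 -0.034] w 46.42
```

Emit:
apply_moves(
  steps=[
    [[0,0,-0.001],[0,0,0],0.04],
    [[0,0,-0.001],[0,0,0],0.04],
    [[0,0,-0.001],[0,0,0],0.04],
    [[0,0,-0.001],[0,0,0],0.04],
    [[0,0,-0.001],[0,0,0],0.04],
    [[0,0,-0.001],[0,0,0],0.04],
    [[0,0,-0.001],[0,0,0],0.04],
    [[0,0,-0.001],[0,0,0],0.04],
    [[0,0,0],[0,0,0],0.04],
    [[0,0,0],[0,0,0],0.04],
  ],
)

```text
time_s: 9.4
eef_pos: [581.0, -139.3, 59.7]
tcp_rot: [0.675, -0.216, -0.672, -0.216]
wrist_force: [-1.0, -0.3, -1.1]
width: 46.9
```

```bash
python3 - <<'E'
from h import *
st()
E
```

```text
t 9.4 pos [ 581.03 -139.33   59.66] fix_tilt [0.09 0.2  0.  ] jawdir 144.47 j [-0.36  0.64  1.52 -0.    0.97 -2.88] F [-1.  -0.3 -1.1] T [ 0.182  0.075 -0.016] w 46.85
```

Emit:
apply_moves(
  steps=[
    [[0,0,-0.0015],[0,0.2,0],0.04],
    [[0,0,-0.0015],[0,0,0],0.04],
    [[0,0,-0.0015],[0,0,0],0.04],
    [[0,0,-0.0015],[0,0,0],0.04],
    [[0,0,0],[0,0,0],0.04],
    [[0,0,0],[0,0,0],0.04],
    [[0,0,0],[0,0,0],0.04],
    [[0,0,0],[0,0,0],0.04],
    [[0,0,0],[0,0,0],0.04],
    [[0,0,0],[0,0,0],0.04],
  ],
)

```text
time_s: 10.4
eef_pos: [581.1, -139.3, 59.4]
tcp_rot: [0.674, -0.216, -0.673, -0.215]
wrist_force: [-1.7, 1.7, 3.0]
width: 46.8
```

```bash
python3 - <<'E'
from h import *
st()
E
```

```text
t 10.4 pos [ 581.14 -139.3    59.37] fix_tilt [0.15 0.05 0.  ] jawdir 144.49 j [-0.36  0.64  1.52 -0.    0.98 -2.88] F [-1.71  1.69  3.  ] T [0.26  0.435 0.003] w 46.76
```

Contact: the ring rests on the thread's end with its underside at about 51.7 mm, so expect 0.8 to 1.15 turns. I'll start screwing.

Emit:
apply_moves(
  steps=[
    [[0,0,-0.0003],[0,0,-8],0.04],
    [[0,0,-0.0003],[0,0,-8],0.04],
    [[0,0,-0.0003],[0,0,-8],0.04],
    [[0,0,-0.0003],[0,0,-8],0.04],
    [[0,0,-0.0003],[0,0,-8],0.04],
    [[0,0,-0.0003],[0,0,-8],0.04],
    [[0,0,-0.0003],[0,0,-8],0.04],
    [[0,0,-0.0003],[0,0,-8],0.04],
    [[0,0,-0.0003],[0,0,-8],0.04],
    [[0,0,0],[0,0,0],0.04],
  ],
)

```text
time_s: 11.4
eef_pos: [580.7, -139.0, 57.0]
tcp_rot: [-0.403, 0.581, 0.405, 0.579]
wrist_force: [-1.1, 1.9, 3.3]
width: 46.7
```

```bash
python3 - <<'E'
from h import *
st()
E
```

```text
t 11.4 pos [ 580.71 -139.     57.02] fix_tilt [-0.  -0.2 -0. ] jawdir 69.65 j [-0.36  0.65  1.52 -0.    0.98 -1.58] F [-1.14  1.94  3.34] T [ 0.346  0.212 -0.033] w 46.68
```

Emit:
apply_moves(
  steps=[
    [[0,0,-0.0003],[0,-0.1,-8],0.04],
    [[0,0,-0.0003],[0,0,-8],0.04],
    [[0,0,-0.0003],[0,0,-8],0.04],
    [[0,0,-0.0003],[0,0,-8],0.04],
    [[0,0,-0.0003],[0,0,-8],0.04],
    [[0,0,-0.0003],[0,0,-8],0.04],
    [[0,0,-0.0003],[0,0,-8],0.04],
    [[0,0,-0.0003],[0,0,-8],0.04],
    [[0,0,-0.0003],[0,0,-8],0.04],
    [[0,0,0],[0,0,0],0.04],
  ],
)

```text
time_s: 12.4
eef_pos: [581.3, -138.7, 54.6]
tcp_rot: [0.017, 0.707, -0.016, 0.707]
wrist_force: [-0.5, 1.5, 2.3]
width: 46.3
```

```bash
python3 - <<'E'
from h import *
st()
E
```

```text
t 12.4 pos [ 581.27 -138.66   54.6 ] fix_tilt [-0.07  0.02  0.  ] jawdir -2.75 j [-0.36  0.65  1.52  0.    0.97 -0.32] F [-0.54  1.46  2.25] T [ 0.254  0.279 -0.036] w 46.33
```

Emit:
apply_moves(
  steps=[
    [[0,0,-0.0003],[0,0,-8],0.04],
    [[0,0,-0.0003],[0,0,-8],0.04],
    [[0,0,-0.0003],[0,0,-8],0.04],
    [[0,0,-0.0003],[0,0,-8],0.04],
    [[0,0,-0.0003],[0,0,-8],0.04],
    [[0,0,-0.0003],[0,0,-8],0.04],
    [[0,0,0],[0,0,0],0.04],
    [[0,0,0],[0,0,0],0.04],
    [[0,0,0],[0,0,0],0.04],
    [[0,0,0],[0,0,0],0.04],
  ],
)

```text
time_s: 13.4
eef_pos: [581.9, -138.9, 53.1]
tcp_rot: [0.292, 0.643, -0.292, 0.644]
wrist_force: [-1.7, 1.0, 3.2]
width: 46.3
```

```bash
python3 - <<'E'
from h import *
st()
E
```

```text
t 13.4 pos [ 581.88 -138.85   53.1 ] fix_tilt [0.03 0.1  0.  ] jawdir -48.85 j [-0.36  0.65  1.52  0.    0.96  0.49] F [-1.67  1.02  3.21] T [ 0.164  0.389 -0.063] w 46.35
```

Emit:
apply_moves(
  steps=[
    [[0,0,-0.0003],[0,0,-8],0.04],
    [[0,0,-0.0003],[0,0,-8],0.04],
    [[0,0,-0.0003],[0,0,-8],0.04],
    [[0,0,-0.0003],[0,0,-8],0.04],
    [[0,0,-0.0003],[0,0,-8],0.04],
    [[0,0,-0.0003],[0,0,-8],0.04],
    [[0,0,-0.0003],[0,0,-8],0.04],
    [[0,0,-0.0003],[0,0,-8],0.04],
    [[0,0,0],[0,0,0],0.04],
    [[0,0,0],[0,0,0],0.04],
  ],
)

```text
time_s: 14.4
eef_pos: [581.7, -139.7, 50.9]
tcp_rot: [-0.592, -0.385, 0.593, -0.387]
wrist_force: [-1.6, 2.1, 3.4]
width: 46.6
```

```bash
python3 - <<'E'
from h import *
st()
E
```

```text
t 14.4 pos [ 581.71 -139.68   50.92] fix_tilt [ 0.17 -0.06  0.  ] jawdir -113.81 j [-0.36  0.66  1.52 -0.    0.96  1.63] F [-1.6   2.09  3.36] T [0.303 0.423 0.005] w 46.59
```

258° turned and torque is still free. Last-joint range is running short, so I regrip now, before the resistance rises.

Emit:
apply_moves(
  steps=[
    [[0,0,0],[0,0,0],0.055],
    [[0,0,0],[0,0,0],0.065],
    [[0,0,0],[0,0,0],0.075],
    [[0,0,0],[0,0,8.5],0.075],
    [[0,0,0],[0,0,8.5],0.075],
    [[0,0,0],[0,0,8.5],0.075],
    [[0,0,0],[0,0,8.5],0.075],
    [[0,0,0],[0,0,8.5],0.075],
    [[0,0,0],[0,0,8.5],0.075],
    [[0,0,0],[0,0,8.5],0.075],
  ],
)

```text
time_s: 15.4
eef_pos: [582.7, -141.3, 49.3]
tcp_rot: [0.315, 0.631, -0.315, 0.635]
wrist_force: [0.1, 0.7, -0.2]
width: 75.3
```

Emit:
apply_moves(
  steps=[
    [[0,0,0],[0,0,8.5],0.075],
    [[0,0,0],[0,0,8.5],0.075],
    [[0,0,0],[0,0,8.5],0.075],
    [[0,0,0],[0,0,8.5],0.075],
    [[0,0,0],[0,0,8.5],0.075],
    [[0,0,0],[0,0,8.5],0.075],
    [[0,0,0],[0,0,8.5],0.075],
    [[0,0,0],[0,0,8.5],0.075],
    [[0,0,0],[0,0,8.5],0.075],
    [[0,0,0],[0,0,0],0.075],
  ],
)

```text
time_s: 16.4
eef_pos: [583.4, -142.8, 47.7]
tcp_rot: [-0.15, 0.689, 0.151, 0.693]
wrist_force: [-0.3, 0.2, -0.4]
width: 74.8
```

```bash
python3 - <<'E'
from h import *
st()
a=cap('scene','s4')['frame'];b=cap('side','d4')['frame']
def c(i,x,y,wd=40,h=30): return cv2.resize(i[y-h:y+h,x-wd:x+wd],(400,300),interpolation=2)
p=proj('s4',[581,-139,55]).astype(int);q=proj('d4',[581,-139,55]).astype(int)
cv2.imwrite('pics/c4.png',np.hstack([c(a,*p),c(b,*q)])[:,:,::-1]);st()
E
```

```text
t 16.4 pos [ 583.38 -142.85   47.72] fix_tilt [-0.17  0.29  0.  ] jawdir 24.61 j [-0.37  0.66  1.52  0.01  0.95 -0.8 ] F [-0.32  0.17 -0.37] T [ 0.028 -0.005 -0.007] w 74.76
t 16.5 pos [ 583.33 -142.75   47.74] fix_tilt [-0.17  0.29  0.  ] jawdir 24.28 j [-0.37  0.66  1.52  0.01  0.95 -0.8 ] F [ 0.46  0.06 -0.12] T [ 0.057 -0.064 -0.008] w 75.0
```

View pics/c4.png

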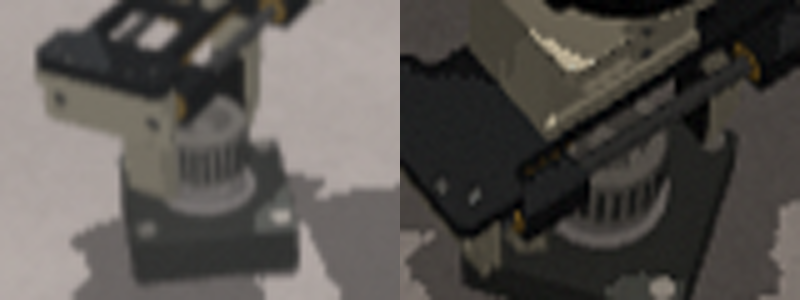

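c4: ring level on the thread, just above the sleeve. The TCP drifted about 4 mm while free, so I recentre, correct the tilt and regrip.

Emit:
apply_moves(
  steps=[
    [[-0.0024,0.0035,0.0025],[-0.17,0.29,0],0.075],
    [[0,0,0],[0,0,0],0.075],
    [[0,0,0],[0,0,0],0.065],
    [[0,0,0],[0,0,0],0.055],
    [[0,0,0],[0,0,0],0.05],
    [[0,0,0],[0,0,0],0.045],
    [[0,0,0],[0,0,0],0.04],
    [[0,0,0],[0,0,0],0.04],
    [[0,0,0],[0,0,0],0.04],
    [[0,0,0],[0,0,0],0.04],
  ],
)

```text
time_s: 17.5
eef_pos: [580.8, -138.9, 50.5]
tcp_rot: [-0.146, 0.692, 0.146, 0.692]
wrist_force: [-0.0, 0.1, 0.6]
width: 47.7
```

```bash
python3 - <<'E'
from h import *
st()
E
```

```text
t 17.5 pos [ 580.81 -138.89   50.53] fix_tilt [ 0.01 -0.01  0.  ] jawdir 23.86 j [-0.36  0.65  1.53 -0.    0.96 -0.78] F [-0.02  0.06  0.6 ] T [ 0.056 -0.004 -0.024] w 47.67
```

Emit:
apply_moves(
  steps=[
    [[0,0,-0.0002],[0,0,-4],0.04],
    [[0,0,-0.0002],[0,0,-4],0.04],
    [[0,0,-0.0002],[0,0,-4],0.04],
    [[0,0,-0.0002],[0,0,-4],0.04],
    [[0,0,-0.0002],[0,0,-4],0.04],
    [[0,0,-0.0002],[0,0,-4],0.04],
    [[0,0,-0.0001],[0,0,-4],0.04],
    [[0,0,0],[0,0,0],0.04],
    [[0,0,0],[0,0,0],0.04],
    [[0,0,0],[0,0,0],0.04],
  ],
)

```text
time_s: 18.5
eef_pos: [580.9, -139.0, 49.6]
tcp_rot: [0.031, 0.706, -0.031, 0.706]
wrist_force: [-0.8, 0.6, 0.1]
width: 47.6
```

```bash
python3 - <<'E'
from h import *
st()
E
```

```text
t 18.5 pos [ 580.87 -139.     49.57] fix_tilt [ 0.02 -0.01  0.  ] jawdir -5.07 j [-0.36  0.66  1.53 -0.    0.96 -0.27] F [-0.84  0.64  0.05] T [ 0.08   0.048 -0.06 ] w 47.56
```

Emit:
apply_moves(
  steps=[
    [[0,0,-0.0001],[0,0,-3],0.04],
    [[0,0,-0.0001],[0,0,-3],0.04],
    [[0,0,-0.0001],[0,0,-3],0.04],
    [[0,0,-0.0001],[0,0,-3],0.04],
    [[0,0,-0.0001],[0,0,-3],0.04],
    [[0,0,-0.0001],[0,0,-3],0.04],
    [[0,0,0],[0,0,0],0.04],
    [[0,0,0],[0,0,0],0.04],
    [[0,0,0],[0,0,0],0.04],
    [[0,0,0],[0,0,0],0.04],
  ],
)

```text
time_s: 19.5
eef_pos: [580.9, -139.1, 49.0]
tcp_rot: [0.141, 0.693, -0.141, 0.693]
wrist_force: [-0.0, 0.6, -0.1]
width: 47.4
```

```bash
python3 - <<'E'
from h import *
st()
E
```

```text
t 19.5 pos [ 580.9  -139.1    48.96] fix_tilt [ 0.03 -0.02  0.  ] jawdir -23.02 j [-0.36  0.66  1.53 -0.    0.96  0.04] F [-0.05  0.62 -0.11] T [0.054 0.053 0.04 ] w 47.45
```

```bash
cat >> h.py <<'E'
def tq(n=4):
    T=[];E=[]
    for _ in range(n): robot.capture('wrist');o=robot.get_obs();T.append(o['wrist_torque'][2]);E.append(o['effort'][5])
    print('Tz',np.mean(T).round(3),'+-',np.std(T).round(3),'eff6',np.mean(E).round(3));st()
E
python3 -c "
from h import *
tq()"
```

```text
Tz -0.021 +- 0.015 eff6 -0.025
t 19.7 pos [ 580.92 -139.12   48.96] fix_tilt [ 0.04 -0.01  0.  ] jawdir -23.06 j [-0.36  0.66  1.53 -0.    0.96  0.04] F [0.48 1.07 0.59] T [ 0.018  0.052 -0.02 ] w 47.5
```

Emit:
apply_moves(
  steps=[
    [[0,0,-0.0001],[0,0,-3],0.04],
    [[0,0,-0.0001],[0,0,-3],0.04],
    [[0,0,-0.0001],[0,0,-3],0.04],
    [[0,0,-0.0001],[0,0,-3],0.04],
    [[0,0,-0.0001],[0,0,-3],0.04],
    [[0,0,-0.0001],[0,0,-3],0.04],
    [[0,0,0],[0,0,-3],0.04],
    [[0,0,0],[0,0,0],0.04],
    [[0,0,0],[0,0,0],0.04],
    [[0,0,0],[0,0,0],0.04],
  ],
)

```text
time_s: 20.7
eef_pos: [580.9, -139.2, 48.3]
tcp_rot: [0.268, 0.654, -0.269, 0.654]
wrist_force: [-0.4, -0.7, 0.3]
width: 47.9
```

```bash
python3 -c "
from h import *
tq()"
```

```text
Tz -0.032 +- 0.024 eff6 -0.021
t 20.9 pos [ 580.96 -139.22   48.29] fix_tilt [ 0.05 -0.02  0.  ] jawdir -44.67 j [-0.36  0.66  1.53 -0.    0.96  0.42] F [-0.49  0.29  0.12] T [ 0.042  0.127 -0.015] w 47.44
```

Emit:
apply_moves(
  steps=[
    [[0,0,-0.0001],[0,0,-2],0.04],
    [[0,0,-0.0001],[0,0,-2],0.04],
    [[0,0,-0.0001],[0,0,-2],0.04],
    [[0,0,0],[0,0,-2],0.04],
    [[0,0,-0.0001],[0,0,-2],0.04],
    [[0,0,0],[0,0,-2],0.04],
    [[0,0,0],[0,0,0],0.04],
    [[0,0,0],[0,0,0],0.04],
    [[0,0,0],[0,0,0],0.04],
    [[0,0,0],[0,0,0],0.04],
  ],
)

```text
time_s: 21.9
eef_pos: [581.6, -139.1, 48.2]
tcp_rot: [0.336, 0.621, -0.337, 0.622]
wrist_force: [-0.5, 1.2, -0.1]
width: 47.0
```

```bash
python3 -c "
from h import *
tq()"
```

```text
Tz 0.017 +- 0.025 eff6 -0.013
t 22.1 pos [ 581.55 -139.14   48.25] fix_tilt [0.06 0.04 0.  ] jawdir -56.88 j [-0.36  0.66  1.53 -0.    0.95  0.63] F [-0.44  0.17  0.87] T [ 0.022  0.103 -0.003] w 47.26
```

Emit:
apply_moves(
  steps=[
    [[0,0,-0.0001],[0,0,-2],0.04],
    [[0,0,-0.0001],[0,0,-2],0.04],
    [[0,0,-0.0001],[0,0,-2],0.04],
    [[0,0,0],[0,0,-2],0.04],
    [[0,0,-0.0001],[0,0,-2],0.04],
    [[0,0,0],[0,0,0],0.04],
    [[0,0,0],[0,0,0],0.04],
    [[0,0,0],[0,0,0],0.04],
    [[0,0,0],[0,0,0],0.04],
    [[0,0,0],[0,0,0],0.04],
  ],
)

```text
time_s: 23.1
eef_pos: [581.7, -139.1, 48.2]
tcp_rot: [0.39, 0.589, -0.391, 0.59]
wrist_force: [-0.4, 0.5, 1.1]
width: 47.4
```

```bash
python3 -c "
from h import *
tq()"
```

```text
Tz 0.005 +- 0.017 eff6 -0.013
t 23.3 pos [ 581.68 -139.09   48.24] fix_tilt [0.08 0.05 0.  ] jawdir -67.07 j [-0.36  0.66  1.53 -0.    0.95  0.81] F [-0.31 -0.71  0.17] T [0.075 0.123 0.024] w 47.53
```

z has stopped descending at 48.25 over the last 22°, so this is the stop or a slip. Still rows let torque relax, so I'll read torque right at the end of a turning row.

Emit:
apply_moves(
  steps=[
    [[0,0,0],[0,0,0],0.04],
    [[0,0,0],[0,0,0],0.04],
    [[0,0,0],[0,0,0],0.04],
    [[0,0,0],[0,0,0],0.04],
    [[0,0,0],[0,0,0],0.04],
    [[0,0,0],[0,0,0],0.04],
    [[0,0,0],[0,0,0],0.04],
    [[0,0,0],[0,0,-1.5],0.04],
    [[0,0,0],[0,0,-1.5],0.04],
    [[0,0,0],[0,0,-1.5],0.04],
  ],
)

```text
time_s: 24.3
eef_pos: [581.8, -139.2, 48.2]
tcp_rot: [0.415, 0.572, -0.415, 0.573]
wrist_force: [0.1, 0.7, -0.1]
width: 47.3
```

```bash
python3 - <<'E'
from h import *
o=st();print(o['effort'][5],o['joint_velocities'][5]);tq()
im=cv2.imread('pics/s4.png')
w=robot.capture('wrist')['frame'];s=robot.capture('scene')['frame']
p=proj('s4',[581,-139,55]).astype(int)
c=lambda i,x,y,wd,h:cv2.resize(i[y-h:y+h,x-wd:x+wd],(400,300),interpolation=2)
cv2.imwrite('pics/c5.png',np.hstack([c(s,*p,40,30),c(w,282,280,80,60)])[:,:,::-1])
E
```

```text
t 24.3 pos [ 581.75 -139.19   48.22] fix_tilt [0.1  0.06 0.  ] jawdir -71.9 j [-0.36  0.66  1.53 -0.    0.95  0.89] F [ 0.12  0.66 -0.06] T [0.008 0.136 0.001] w 47.29
-0.372384712100029 0.28399578442688034
Tz 0.005 +- 0.019 eff6 0.077
t 24.5 pos [ 581.73 -139.17   48.24] fix_tilt [0.09 0.05 0.  ] jawdir -71.76 j [-0.36  0.66  1.53 -0.    0.95  0.89] F [-0.27 -0.25 -0.16] T [-0.037  0.141 -0.027] w 47.18
```

View pics/c5.png

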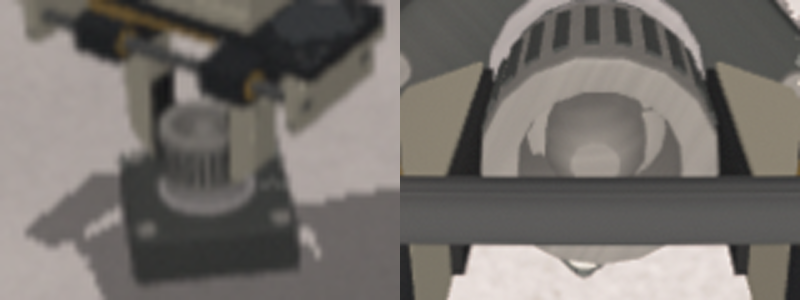

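c5: ring level, pads in contact, stud tip seen through the bore. Torque is still about 0 while z has stopped, so I'll check whether the ring follows the fingers by comparing wrist images before and after a turn.

```bash
python3 -c "
from h import *
cap('wrist','t1')"
```

Emit:
apply_moves(
  steps=[
    [[0,0,0],[0,0,-2],0.04],
    [[0,0,0],[0,0,-2],0.04],
    [[0,0,0],[0,0,-2],0.04],
    [[0,0,0],[0,0,0],0.04],
    [[0,0,0],[0,0,0],0.04],
    [[0,0,0],[0,0,0],0.04],
    [[0,0,0],[0,0,0],0.04],
    [[0,0,0],[0,0,0],0.04],
    [[0,0,0],[0,0,0],0.04],
    [[0,0,0],[0,0,0],0.04],
  ],
)

```text
time_s: 25.65
eef_pos: [581.6, -139.2, 48.2]
tcp_rot: [0.444, 0.55, -0.444, 0.551]
wrist_force: [-0.8, -0.1, 0.5]
width: 47.3
```

```bash
python3 - <<'E'
from h import *
st();cap('wrist','t2')
a=[cv2.imread(f'pics/t{i}.png')[220:295,235:330] for i in(1,2)]
g=[cv2.cvtColor(i,6).astype(np.float32) for i in a]
print(np.abs(g[0]-g[1]).mean(),cv2.phaseCorrelate(g[0][:40],g[1][:40]))
cv2.imwrite('pics/c6.png',np.hstack([cv2.resize(i,(400,316),interpolation=2) for i in a]))
E
```

```text
t 25.65 pos [ 581.63 -139.18   48.2 ] fix_tilt [0.1  0.03 0.  ] jawdir -77.77 j [-0.36  0.66  1.53 -0.    0.95  1.  ] F [-0.85 -0.12  0.5 ] T [-0.02   0.214 -0.007] w 47.26
1.7075088 ((0.061148859444337234, 0.062456007491039855), 1.0031191180149714)
```

View pics/c6.png

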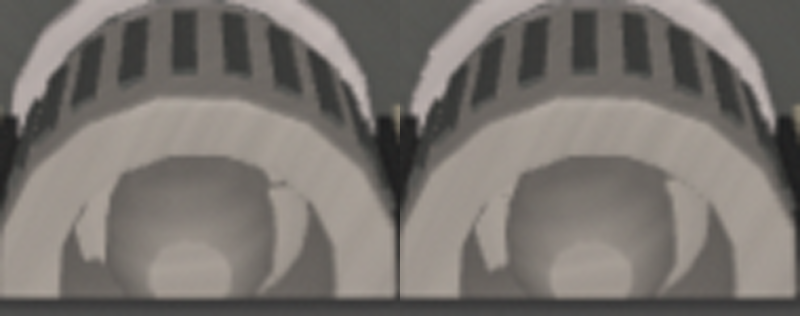

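The ring follows the fingers exactly (image shift under 0.1 px), so there is no slip. It is likely taking up thread play at the stop. I'll probe for the stop with a light downward bias and keep turning gently.

Emit:
apply_moves(
  steps=[
    [[0,0,-0.0005],[0,0,0],0.04],
    [[0,0,-0.0005],[0,0,-2],0.04],
    [[0,0,-0.0005],[0,0,-2],0.04],
    [[0,0,-0.0005],[0,0,-2],0.04],
    [[0,0,-0.0005],[0,0,-2],0.04],
    [[0,0,-0.0005],[0,0,0],0.04],
    [[0,0,-0.0005],[0,0,0],0.04],
    [[0,0,-0.0005],[0,0,0],0.04],
    [[0,0,-0.0005],[0,0,0],0.04],
    [[0,0,-0.0005],[0,0,0],0.04],
  ],
)

```text
time_s: 26.7
eef_pos: [581.8, -139.3, 48.1]
tcp_rot: [0.481, 0.517, -0.482, 0.52]
wrist_force: [-1.7, 1.1, 5.8]
width: 47.3
```

```bash
python3 -c "
from h import *
st();tq(3)"
```

```text
t 26.7 pos [ 581.75 -139.34   48.12] fix_tilt [0.21 0.13 0.  ] jawdir -85.75 j [-0.36  0.66  1.53 -0.    0.95  1.14] F [-1.74  1.06  5.8 ] T [ 0.076  0.536 -0.115] w 47.31
Tz -0.12 +- 0.029 eff6 -0.104
t 26.85 pos [ 581.73 -139.34   48.11] fix_tilt [0.21 0.13 0.  ] jawdir -85.75 j [-0.36  0.66  1.53 -0.    0.95  1.14] F [-2.95  0.77  6.21] T [-0.018  0.546 -0.138] w 47.21
```

Emit:
apply_moves(
  steps=[
    [[0,0,0],[0.2,0.13,0],0.04],
    [[0,0,0],[0,0,0],0.04],
    [[0,0,0],[0,0,0],0.04],
    [[0,0,0],[0,0,0],0.04],
    [[0,0,0],[0,0,0],0.04],
    [[0,0,0],[0,0,-2],0.04],
    [[0,0,0],[0,0,-2],0.04],
    [[0,0,0],[0,0,-2],0.04],
    [[0,0,0],[0,0,-2],0.04],
    [[0,0,0],[0,0,-2],0.04],
  ],
)

```text
time_s: 27.85
eef_pos: [581.3, -139.6, 48.1]
tcp_rot: [-0.524, -0.474, 0.525, -0.474]
wrist_force: [-1.3, 1.0, 3.4]
width: 47.3
```

```bash
python3 -c "
from h import *
st();tq(3)"
```

```text
t 27.85 pos [ 581.3  -139.58   48.11] fix_tilt [ 0.07 -0.08  0.  ] jawdir -95.77 j [-0.36  0.66  1.53 -0.    0.96  1.31] F [-1.33  0.97  3.39] T [-0.087  0.444  0.266] w 47.27
Tz 0.07 +- 0.041 eff6 0.176
t 28.0 pos [ 581.28 -139.57   48.1 ] fix_tilt [ 0.06 -0.08  0.  ] jawdir -95.68 j [-0.36  0.66  1.53 -0.    0.96  1.31] F [-2.5   0.43  3.58] T [-0.101  0.514  0.018] w 47.7
```

Resistance has risen (about 0.2 N m while turning, relaxing when still). A gentle check: let it relax, then one tiny nudge.

Emit:
apply_moves(
  steps=[
    [[0,0,0.0002],[0,0,0],0.04],
    [[0,0,0.0002],[0,0,0],0.04],
    [[0,0,0],[0,0,0],0.04],
    [[0,0,0],[0,0,0],0.04],
    [[0,0,0],[0,0,0],0.04],
    [[0,0,0],[0,0,0],0.04],
    [[0,0,0],[0,0,0],0.04],
    [[0,0,0],[0,0,0],0.04],
    [[0,0,0],[0,0,0],0.04],
    [[0,0,0],[0,0,0],0.04],
  ],
)

```text
time_s: 29.0
eef_pos: [581.3, -139.6, 48.1]
tcp_rot: [-0.523, -0.475, 0.524, -0.475]
wrist_force: [-0.7, -1.2, 2.4]
width: 47.1
```

```bash
python3 -c "
from h import *
tq(3)"
```

```text
Tz -0.041 +- 0.004 eff6 -0.05
t 29.15 pos [ 581.27 -139.57   48.11] fix_tilt [ 0.04 -0.09  0.  ] jawdir -95.58 j [-0.36  0.66  1.53 -0.    0.96  1.31] F [-1.15  0.07  2.01] T [-0.19   0.368 -0.035] w 47.27
```

Emit:
apply_moves(
  steps=[
    [[0,0,0],[0,0,0],0.04],
    [[0,0,0],[0,0,0],0.04],
    [[0,0,0],[0,0,0],0.04],
    [[0,0,0],[0,0,0],0.04],
    [[0,0,0],[0,0,0],0.04],
    [[0,0,0],[0,0,0],0.04],
    [[0,0,0],[0,0,0],0.04],
    [[0,0,0],[0,0,-0.7],0.04],
    [[0,0,0],[0,0,-0.7],0.04],
    [[0,0,0],[0,0,-0.7],0.04],
  ],
)

```text
time_s: 30.15
eef_pos: [581.2, -139.6, 48.1]
tcp_rot: [-0.532, -0.465, 0.533, -0.465]
wrist_force: [-1.5, 1.5, 2.0]
width: 47.5
```

```bash
python3 -c "
from h import *
st();tq(3)"
```

```text
t 30.15 pos [ 581.17 -139.58   48.12] fix_tilt [ 0.06 -0.11  0.  ] jawdir -97.75 j [-0.36  0.66  1.53 -0.    0.96  1.34] F [-1.47  1.54  1.96] T [-0.161  0.435  0.286] w 47.53
Tz 0.233 +- 0.011 eff6 0.255
t 30.3 pos [ 581.14 -139.56   48.09] fix_tilt [ 0.05 -0.11  0.  ] jawdir -97.71 j [-0.36  0.66  1.53 -0.    0.96  1.34] F [-1.56 -0.13  2.63] T [-0.165  0.471  0.217] w 47.29
```

About 0.24 N m while tightening is the top of the snug band. I'll ease back about 3° to land mid-band.

Emit:
apply_moves(
  steps=[
    [[0,0,0],[0,0,0],0.04],
    [[0,0,0],[0,0,0],0.04],
    [[0,0,0],[0,0,0],0.04],
    [[0,0,0],[0,0,0],0.04],
    [[0,0,0],[0,0,0],0.04],
    [[0,0,0],[0,0,0],0.04],
    [[0,0,0],[0,0,0.7],0.04],
    [[0,0,0],[0,0,0.7],0.04],
    [[0,0,0],[0,0,0.7],0.04],
    [[0,0,0],[0,0,0.7],0.04],
  ],
)

```text
time_s: 31.3
eef_pos: [581.3, -139.6, 48.1]
tcp_rot: [-0.52, -0.479, 0.521, -0.478]
wrist_force: [-1.6, -0.5, 1.1]
width: 47.4
```

```bash
python3 -c "
from h import *
st();tq(3)"
```

```text
t 31.3 pos [ 581.34 -139.61   48.11] fix_tilt [ 0.03 -0.07  0.  ] jawdir -94.81 j [-0.36  0.66  1.53 -0.    0.96  1.29] F [-1.61 -0.5   1.15] T [-0.157  0.377 -0.19 ] w 47.41
Tz -0.064 +- 0.014 eff6 -0.128
t 31.45 pos [ 581.35 -139.59   48.11] fix_tilt [ 0.03 -0.07  0.  ] jawdir -94.85 j [-0.36  0.66  1.53 -0.    0.96  1.29] F [-1.07  0.12  1.46] T [-0.157  0.354 -0.062] w 47.3
```

Emit:
apply_moves(
  steps=[
    [[0,0,0],[0,0,0.7],0.04],
    [[0,0,0],[0,0,0.7],0.04],
    [[0,0,0],[0,0,0],0.04],
    [[0,0,0],[0,0,0],0.04],
    [[0,0,0],[0,0,0],0.04],
    [[0,0,0],[0,0,0],0.04],
    [[0,0,0],[0,0,0],0.04],
    [[0,0,0],[0,0,0],0.04],
    [[0,0,0],[0,0,0],0.04],
    [[0,0,0],[0,0,0],0.04],
  ],
)

```text
time_s: 32.45
eef_pos: [581.4, -139.6, 48.1]
tcp_rot: [-0.514, -0.485, 0.515, -0.485]
wrist_force: [-0.1, 1.5, 1.4]
width: 47.2
```

```bash
python3 -c "
from h import *
tq(3)"
```

```text
Tz -0.067 +- 0.02 eff6 -0.097
t 32.6 pos [ 581.44 -139.61   48.13] fix_tilt [ 0.04 -0.06  0.  ] jawdir -93.33 j [-0.36  0.66  1.53 -0.    0.96  1.27] F [-1.46 -0.62  2.41] T [-0.168  0.403 -0.091] w 47.43
```

Emit:
apply_moves(
  steps=[
    [[0,0,0],[0,0,0],0.04],
    [[0,0,0],[0,0,0],0.04],
    [[0,0,0],[0,0,0],0.04],
    [[0,0,0],[0,0,0],0.04],
    [[0,0,0],[0,0,0],0.04],
    [[0,0,0],[0,0,0],0.04],
    [[0,0,0],[0,0,0],0.04],
    [[0,0,0],[0,0,0],0.04],
    [[0,0,0],[0,0,-0.4],0.04],
    [[0,0,0],[0,0,-0.4],0.04],
  ],
)

```text
time_s: 33.6
eef_pos: [581.4, -139.6, 48.1]
tcp_rot: [-0.517, -0.482, 0.518, -0.482]
wrist_force: [-1.8, 0.6, 2.3]
width: 47.7
```

```bash
python3 -c "
from h import *
st();tq(3)"
```

```text
t 33.6 pos [ 581.41 -139.61   48.1 ] fix_tilt [ 0.05 -0.07  0.  ] jawdir -94.13 j [-0.36  0.66  1.53 -0.    0.96  1.28] F [-1.76  0.6   2.34] T [-0.141  0.361  0.172] w 47.68
Tz 0.157 +- 0.012 eff6 0.179
t 33.75 pos [ 581.42 -139.57   48.11] fix_tilt [ 0.04 -0.07  0.  ] jawdir -94.11 j [-0.36  0.66  1.53 -0.    0.96  1.28] F [-1.65 -1.03  1.9 ] T [-0.192  0.425  0.146] w 47.41
```

Retightening shows 0.16 N m, mid-band. I'll release and withdraw straight up.

Emit:
apply_moves(
  steps=[
    [[0,0,0],[0,0,0],0.05],
    [[0,0,0],[0,0,0],0.06],
    [[0,0,0],[0,0,0],0.075],
    [[0,0,0.005],[0,0,0],0.08],
    [[0,0,0.01],[0,0,0],0.08],
    [[0,0,0.015],[0,0,0],0.08],
    [[0,0,0.02],[0,0,0],0.08],
    [[0,0,0.02],[0,0,0],0.08],
    [[0,0,0.02],[0,0,0],0.08],
    [[0,0,0.01],[0,0,0],0.08],
  ],
)

```text
time_s: 34.75
eef_pos: [581.1, -139.1, 153.9]
tcp_rot: [-0.518, -0.482, 0.518, -0.481]
wrist_force: [-0.4, 0.5, 0.2]
width: 79.8
```

```bash
python3 - <<'E'
from h import *
st();a=cap('scene','s6')['frame'];b=cap('side','d6')['frame'];w=cap('wrist','w6')['frame']
c=lambda i,x,y:cv2.resize(i[y-30:y+30,x-40:x+40],(400,300),interpolation=2)
p=proj('s6',[581,-139,50]).astype(int);q=proj('d6',[581,-139,50]).astype(int)
cv2.imwrite('pics/c7.png',np.vstack([np.hstack([c(a,*p),c(b,*q)]),np.hstack([cv2.resize(w,(400,300)),cv2.resize(a,(400,300))])])[:,:,::-1])
E
```

```text
t 34.75 pos [ 581.1  -139.11  153.89] fix_tilt [-0.03 -0.06 -0.  ] jawdir -94.2 j [-0.36  0.54  1.42  0.    1.19  1.28] F [-0.42  0.53  0.22] T [-0.001  0.121  0.005] w 79.84
```

View pics/c7.png

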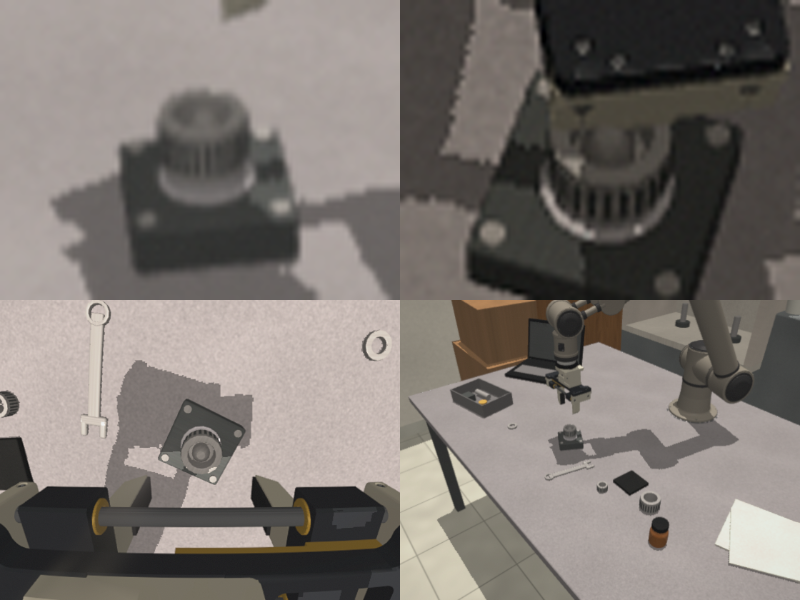

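c7: the ring sits level on the collar and sleeve, the gripper is clear above it, and the pad is empty. The spanner, jar, washer and other rings are where they were. I'm handing in the job.

```bash
python3 -c "
from cell import robot
print(robot.job_done())"
```

```text
the job is handed in; nothing more can be done
None
```

I screwed the middle ring gauge down onto the stop collar, let go of it and handed the job in at about 35 s of the 72 allowed; no verdict is reported.

**What I did:** I lifted the gauge off its pad and set it over the stud, where it rested on the thread's end with its underside at about 51.7 mm. I then turned it clockwise about 1.04 turns net, regripping once at 258°.

**Stop and tightness:**
- The descent stopped with the underside at about 40.7 mm.
- Resistance came only after about 40° more turning without descent. I took this as play in the thread; images before and after a turn showed the ring moving with the fingers.
- While tightening, the torque settled at 0.23 N m, with single readings up to 0.29. That is at or slightly over the 0.25 N m limit, so it may briefly have been a little too tight. I also could not separate out gripper drag, or the few newtons of downward force.
- I eased it back about 4°, and a small retightening read about 0.16 N m, in the middle of the snug range. The clamping force itself was not measured.

**Last checks:** The final pictures show the ring level on the collar and the gripper clear of it. The bystanders look undisturbed. I did not re-check tightness after letting go.

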